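Clip the nut drivers into the rack in size order

TASK

Put the two loose nut drivers back in the rack so that the three stand in size order, the smallest on the robot's right and the largest on its left: pass each socket end through its window in the keeper wall, then press it down gently, no harder than a firm thumb (it must not strain the rack), until its neck has clicked fully home in the spring clip. Leave the middle driver clipped where it is, do not disturb the cup, the pine block or the tape measure, and let go of everything at the end.

Things in the scene. Friction and masses are not known exactly. Their poses are not given: they have to be found in the camera images.
- small_grip (a point): smallest nut driver, lying loose on the table on a handle face, socket end roughly towards the robot: its plain black square handle, 20 x 20 mm in section and 70 mm long, lying along x; this point is the handle's centre, on the driver's axis. Own +x runs along the axis from the socket end to the handle's tail, own z is square to a handle face (up at the start). Mass about 70 g, mostly in the handle.
- small_neck (a point): centre of that driver's round steel neck (14 mm diameter, 20 mm long, right in front of the handle, with a 19 mm collar 5 mm thick at its other end), on the axis, 45 mm ahead (own -x) of the handle centre
- small_tip (a point): end of that driver's socket (11 mm diameter over the last 18 mm, on an 8 mm shank), on the axis, 78 mm ahead (own -x) of the neck centre
- large_grip (a point): largest nut driver, lying loose on the table on a handle face, socket end roughly towards the robot: its plain black square handle, 30 x 30 mm in section and 92 mm long, lying along x; this point is the handle's centre, on the driver's axis. Own +x runs along the axis from the socket end to the handle's tail, own z is square to a handle face (up at the start). Mass about 140 g, mostly in the handle.
- large_neck (a point): centre of that driver's round steel neck (14 mm diameter, 20 mm long, right in front of the handle, with a 19 mm collar 5 mm thick at its other end), on the axis, 56 mm ahead (own -x) of the handle centre
- large_tip (a point): end of that driver's socket (11 mm diameter over the last 18 mm, on an 8 mm shank), on the axis, 78 mm ahead (own -x) of the neck centre
- medium_grip (a point): middle-sized nut driver, already clipped into the middle place of the rack: its plain black square handle, 25 x 25 mm in section and 80 mm long, lying along x; this point is the handle's centre, on the driver's axis. Own +x runs along the axis from the socket end to the handle's tail, own z is square to a handle face (up at the start). Mass about 100 g, mostly in the handle.
- medium_neck (a point): centre of that driver's round steel neck (14 mm diameter, 20 mm long, right in front of the handle, with a 19 mm collar 5 mm thick at its other end), on the axis, 50 mm ahead (own -x) of the handle centre
- medium_tip (a point): end of that driver's socket (11 mm diameter over the last 18 mm, on an 8 mm shank), on the axis, 78 mm ahead (own -x) of the neck centre
- rack: wooden rack screwed down on the table: board 94 mm along x, 210 mm along y, 6 mm thick, from 85 mm before (own -x) to 9 mm beyond its origin, which lies on the table midway along the row of clips. Own x = direction from socket to tail of a seated driver, z up. Three places 75 mm apart along y. Seated handles stick out past the board, clear of the table. Rigid but for its clips; up to 30 N on the front half of a handle is safe, twice that strains it.
- clip_right (a point): place on the robot's right (lowest y): where the neck centre of a driver lies when fully home, 26 mm above the table; axes as the rack's. Two spring-steel jaws, 14 mm long along x, tops 37 mm above the table, mouth about 8 mm wide: a neck pressed down between them (about 10 N at the neck) spreads them and snaps onto a saddle.
- slot_right (a point): where the socket end of a driver lies when home in the right place, 78 mm in front (own -x) of the clip point, also 26 mm above the table. Window in the keeper wall, 17 mm wide, from 15 to 34 mm above the table; the wall is 8 mm thick, 66 to 74 mm in front of the clips, its top at 40 mm.
- clip_mid (a point): place in the middle: where the neck centre of a driver lies when fully home, 26 mm above the table; axes as the rack's. Same clip and axes as on the right. Already filled by the middle-sized driver.
- slot_mid (a point): where the socket end of a driver lies when home in the mid place, 78 mm in front (own -x) of the clip point, also 26 mm above the table. Same window as on the right, already filled.
- clip_left (a point): place on the robot's left (highest y): where the neck centre of a driver lies when fully home, 26 mm above the table; axes as the rack's. Same clip and axes as on the right. Only the neck fits between the jaws: handle and collar have to be on either side of them, with 3 mm play each way.
- slot_left (a point): where the socket end of a driver lies when home in the left place, 78 mm in front (own -x) of the clip point, also 26 mm above the table. Same window as on the right. The lintel keeps a level driver from being pressed straight down: the socket goes through the window first with the handle raised some 14 to 22 degrees, then the handle is lowered and pressed.
- cup: clear plastic cup with a few screws in it, 74 mm across at the rim, 110 mm high; origin under its centre; not to be disturbed
- block: pine block 45 x 120 x 35 mm with a half-driven screw standing out of its top; origin under its centre; not to be disturbed
- tape: grey tape measure 60 x 35 x 55 mm; origin under its centre; not to be disturbed
Things that resemble listed ones, but are neither listed nor needed, are in the scene too. Several things have the shape of the rack; the one meant has the colours described above. Leave any orange look-alike of the part that bears small_grip alone.

How it is judged:
At the end, for the whole second after the job is handed in: The smallest driver is home in the right place, the middle one in the middle place and the largest in the left place: each neck centre within 6 mm of its clip point and each socket end within 8 mm of its slot point (clicked past the jaws, under the lintel), all at rest (distance between small_neck and clip_right below 0.006 m and distance between small_tip and slot_right below 0.008 m and linear speed of each of small, medium, large below 0.02 m/s and distance between medium_neck and clip_mid below 0.006 m and distance between medium_tip and slot_mid below 0.008 m and distance between large_neck and clip_left below 0.006 m and distance between large_tip and slot_left below 0.008 m); the robot touches nothing.
It fails at once if the cup, the pine block or the tape measure is shifted by more than 30 mm (distance of any of cup, block, tape from where it was at the start of the episode above 0.03 m).
It fails at once if the middle driver comes out of its clip (its neck moves by more than 10 mm) (distance of medium_neck from where it was at the start of the episode above 0.01 m).
It fails at once if a driver is forced against the rack with more than 100 N (leverage and the squeeze of the clip included: 30 N on the front half of a handle is safe) (contact force between any of small, large and rack above 100 N).
It also fails if it takes over 64 s, if anything falls off the work surface, if the arm or the gripper's body presses on something with over 40 N, if the wrist force passes 120 N, or if a joint passes its speed limit or range.

ROBOT

A 6-joint arm with a two-finger parallel gripper is mounted at the origin on the work surface. World frame = base frame: x ahead of the robot, y to its left, z up, the work surface at z = 0. Lengths are in m, angles in rad, forces in N, time in s.
With the tool pointing down it reaches from about 0.375 to 0.9 m from the base axis. Payload 3.1 kg.
Tool frame: the origin (TCP) lies between the finger pads; the fingertips stand 17 mm ahead of it and the grasp point (between the pads) lies 2 mm behind it (robot.nose_length is the distance from the TCP to the fingertips, in m); z points along the fingers, y is the line along which they close (so a half turn about z gives the same grasp; the last joint's range is limited). The gripper opens to 87 mm and grips with 3 to 60 N. Pads are 19 mm wide; open, the fingers measure 117 mm over their backs; the gripper's body (75 mm by 190 mm) begins 51 mm behind the grasp point.
Start: joints at [-1.351, 0.527, 1.433, -0, 1.181, -0.178], TCP at [0.243, -0.576, 0.24] pointing down, gripper open.
Joint ranges: [-3.08, 3.08], [-0.75, 2.2], [0.22, 2.44], [-1.43, 4.57], [0, 2.65], [-2.85, 2.85]. Speed limits (rad/s): [2.79, 2.79, 3.14, 3.14, 3.14, 3.14].

INTERFACE

Orientations are given as a unit quaternion [x, y, z, w].
In Python, from rig import robot, cams gives the robot as it stands.
- The arm moves only by the shell command python3 -m pendant 'ROWS' [FORCE]. ROWS is JSON, a list of rows, each an object with "jaw": the opening, from 0 (shut) to 1 (fully open); "linear": the shift along the tool's x, y, z in cm, a list of three; "twist": the turn about the tool's z in degrees. A call has 1 to 12 rows; each row shifts and turns the commanded pose from where the row before left it, along the tool's axes as they then stand; what a row does not reach is not made up. A row lasts 1/12 s, in which the tool goes at most 41.7 mm and 7.16 degrees, less where a joint would pass 70% of its speed; a pose out of reach is approached as far as the arm can. A call is refused whole if a number of a shift passes 4.17 or a number of a turn 7.16, either way. A call with a gripper value outside its range is refused whole. The fingers move at their own pace and stop on an object; FORCE is the grip in N (left out, the last holds). Time passes only in rows, so rows that do not move let the fingers close. It gives the time, the measured TCP pose, the force, the opening and the grip force at its end, in the units of the state.
- robot.get_obs(): the state, without advancing time (a new reading comes with each control period).
- cams.camera(name): name is "scene" or "top"; returns a dict with "color" (420x560x3 uint8, blue, green, red), "depth" (420x560 float32, m along the optical axis (not along the pixel's ray), 0 where there is no reading), "fov_y" (degrees; the focal length in pixels is half the picture's height over the tangent of half this angle, whatever the lens; pixels are square), "cx", "cy" (the principal point, pixels), "view" (4x4, takes a point from world to camera coordinates). Camera axes: x right, y down, z forward; pixel columns grow to the right and rows downward; lengths in m; the calibration is good to about 2 mm. A picture is of the moment at which its call begins.
- robot.hand_in(): hands the job in; it is judged then, once.
The state is a dict: "time": time; "q": joint angles; "joint_velocities": joint speeds; "joint_torque": joint torques, N m; "position": TCP position; "tool_rot": TCP orientation; "ft_force": force on the tool from outside, world axes, zero at the start; "moment": the same for the moment, N m; "grip_width": finger opening in m; "grip_force": force on a finger pad.
Only numpy, scipy, OpenCV 4.12 (cv2) and the standard library are available. Lean on these libraries where they do the work, as an engineer would, in place of code of your own. Each camera call takes 0.05 s, during which the arm holds its last target. There are 200 camera calls.

## Working session

There is one attempt and no reset: what is moved stays moved. The work goes in short steps, Python scripts to look and compute and a shell command to move; the robot and the scene stay as the last step left them, time stands still between calls to the robot, and variables do not carry over. Pictures are saved under pics/ and viewed, at most 10 in all, crops included, and the job is handed in when it is done.

```bash
ls; mkdir -p pics; cat > h.py <<'E'
import numpy as np, cv2
from rig import robot, cams
def K(c):
    f=c["color"].shape[0]/2/np.tan(np.radians(c["fov_y"])/2); return f,c["cx"],c["cy"]
def plane(c,u,v,z):
    f,cx,cy=K(c); T=np.linalg.inv(c["view"]); d=T[:3,:3]@np.array([(u-cx)/f,(v-cy)/f,1]); o=T[:3,3]
    return o+d*(z-o[2])/d[2]
def cloud(c):
    f,cx,cy=K(c); d=c["depth"]; v,u=np.indices(d.shape)
    P=np.stack([(u-cx)/f*d,(v-cy)/f*d,d],-1); T=np.linalg.inv(c["view"])
    return P@T[:3,:3].T+T[:3,3]
E
python3 - <<'E'
from h import *
for n in("top","scene"):
    c=cams.camera(n); cv2.imwrite(f"pics/{n}0.png",cv2.resize(c["color"],(800,600))); print(n,c["fov_y"],c["cx"],c["cy"],np.linalg.inv(c["view"]).round(3).tolist())
    import pickle; pickle.dump(c,open(n+"0.pkl","wb"))
print(robot.get_obs())
E
```

```text
pics
top 51.29688156320951 272.32563962019157 211.88537098068875 [[0.023, -0.995, 0.1, 0.439], [-1.0, -0.024, -0.011, -0.016], [0.013, -0.099, -0.995, 0.901], [0.0, 0.0, 0.0, 1.0]]
scene 57.49658751017256 278.9017466619421 220.0358687811712 [[-0.112, 0.667, -0.737, 1.259], [0.994, 0.087, -0.073, 0.024], [0.015, -0.74, -0.672, 0.716], [0.0, 0.0, 0.0, 1.0]]
{'time': 0.1, 'q': array([-1.35053112e+00,  5.28391342e-01,  1.43376605e+00, -3.19055175e-05,
        1.18139086e+00, -1.78500443e-01]), 'joint_velocities': array([-0.00156082, -0.00435282, -0.00415155,  0.00040191, -0.00042227,
        0.00100732]), 'joint_torque': array([-1.11921811e-04, -4.40983987e+01, -1.77151215e+01,  6.34029577e-02,
        5.33974310e-02, -4.71243345e-05]), 'position': array([ 0.24255654, -0.57533839,  0.23866089]), 'tool_rot': array([ 9.80187334e-01,  1.98070275e-01, -3.51665561e-05, -9.77275850e-04]), 'ft_force': array([ 0.46351929, -0.35541241, -0.3996867 ]), 'moment': array([ 0.01549153,  0.00262414, -0.03599189]), 'grip_force': 0.0, 'grip_width': 0.08693481540492125}
```

View pics/top0.png

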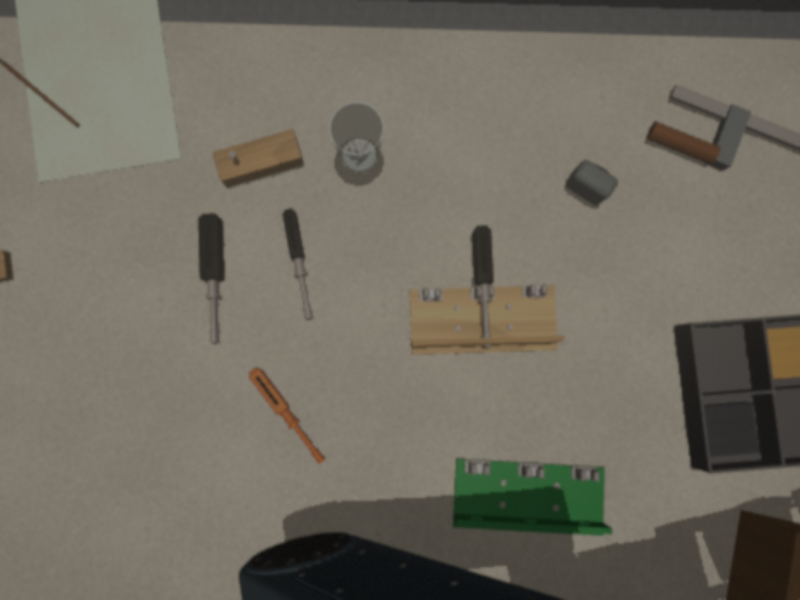

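View pics/scene0.png

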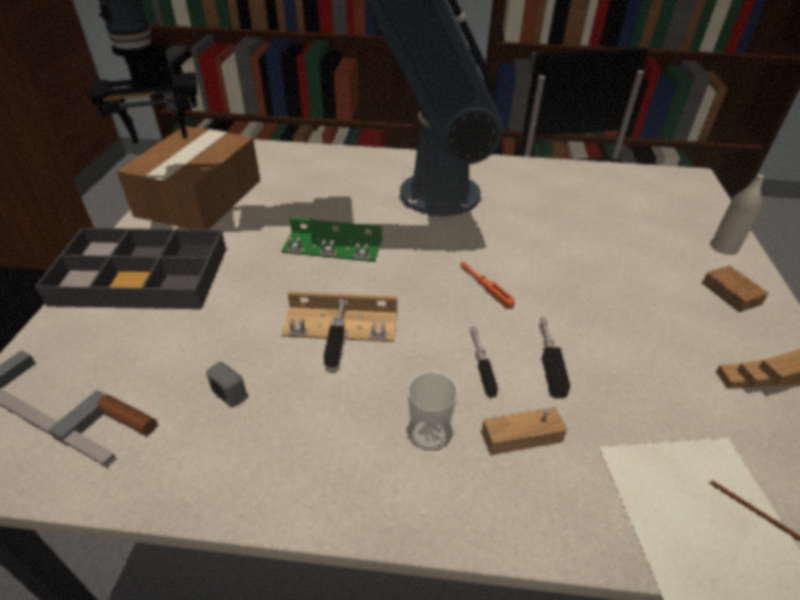

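```bash
cat > meas.py <<'E'
from h import *
def comps(c,roi,zt,thr=60):
    # dark handle in roi (800 px coords) -> rect on plane zt
    s=.7; x0,y0,x1,y1=[int(a*s) for a in roi]
    g=c["color"].max(2); m=np.zeros_like(g); m[y0:y1,x0:x1]=(g[y0:y1,x0:x1]<thr)*255
    n,l,st,_=cv2.connectedComponentsWithStats(m); k=1+st[1:,4].argmax()
    v,u=np.nonzero(l==k); P=np.array([plane(c,a,b,zt)[:2] for a,b in zip(u,v)],np.float32)
    (cc,wh,an)=cv2.minAreaRect(P); b=cv2.boxPoints((cc,wh,an))
    ev=np.linalg.svd(P-P.mean(0))[2][0]; ev*=np.sign(ev[0])
    return np.array(cc),sorted(wh),np.degrees(np.arctan2(ev[1],ev[0])),P.mean(0)
E
python3 - <<'E'
from meas import *
import pickle
c=pickle.load(open("top0.pkl","rb")); W=cloud(c)
for n,roi,zt in(("small",(270,200,320,268),.015),("large",(185,205,235,285),.022),("med",(460,215,510,288),.033)):
    cc,wh,a,m=comps(c,roi,zt); print(n,cc.round(4),np.round(wh,4),round(a,2),m.round(4))
# rack colour mask
h=cv2.cvtColor(c["color"],cv2.COLOR_BGR2HSV)
def show(n,u0,v0): 
    print(n,[ (W[int(v*.7),int(u*.7)]).round(3).tolist() for u,v in zip(u0,v0)])
show("smallaxis",[293,300,306],[235,270,310]); show("large",[211,213,214],[248,290,335]); show("med",[483,485,487],[255,290,335])
show("cup",[357,340,375,357],[105,130,130,155]); show("block",[258,235],[155,155]); show("board",[420,548,450],[330,330,335])
v,u=np.indices(W.shape[:2])
m=(h[...,0]>8)&(h[...,0]<25)&(h[...,1]>75)&(u>285)&(u<396)&(v>196)&(v<248)
bd=m&(abs(W[...,2]-.006)<.005); 
print(m.sum(),bd.sum()); P=np.array([plane(c,a,b,.006)[:2] for a,b in zip(u[bd],v[bd])],np.float32); print(cv2.minAreaRect(P))
cup=(W[...,2]>.06)&(u<300)&(v<140)&(u>200); print("cup",cup.sum(),W[cup].min(0),W[cup].max(0))
# clips: 2 steel patches
g=(h[...,1]<45)&(u>285)&(u<396)&(v>196)&(v<212)
for a,b in((290,312),(365,385)):
    k=g&(u>a)&(u<b); print("clip",k.sum(),plane(c,u[k].mean(),v[k].mean(),.034).round(4), W[k].mean(0).round(3))
E
```

```text
small [0.6243 0.1147] [0.0172 0.07  ] 12.75 [0.6232 0.1146]
large [0.5999 0.2281] [0.0323 0.0951] 5.23 [0.5992 0.2289]
med [ 0.5963 -0.1548] [0.0248 0.08  ] 2.74 [ 0.5956 -0.1548]
smallaxis [[0.622, 0.114, 0.019], [0.571, 0.102, 0.013], [0.514, 0.092, 0.016]]
large [[0.599, 0.229, 0.027], [0.539, 0.223, 0.022], [0.476, 0.22, 0.022]]
med [[0.597, -0.156, 0.036], [0.546, -0.159, 0.035], [0.485, -0.162, 0.032]]
cup [[0.781, 0.025, 0.104], [0.761, 0.05, 0.063], [0.766, 0.001, 0.055], [0.711, 0.023, 0.109]]
block [[0.733, 0.167, 0.034], [0.724, 0.193, 0.057]]
board [[0.492, -0.071, 0.006], [0.496, -0.254, 0.006], [0.485, -0.114, 0.008]]
3935 3421
((0.5076385140419006, -0.16215094923973083), (0.09197229146957397, 0.20963960886001587), 3.091554880142212)
cup 879 [ 0.43862279 -0.01646245  0.06007993] [0.78491122 0.05973693 0.90051834]
clip 223 [ 0.5456 -0.0824  0.034 ] [ 0.547 -0.083  0.021]
clip 173 [ 0.5511 -0.2287  0.034 ] [ 0.553 -0.233  0.016]
```

```bash
cat > go.py <<'E'
import sys; from h import *
from scipy.spatial.transform import Rotation as R
# usage: go.py x y z yawdeg -> twist, and shift (cm) in the twisted tool frame
def rep(t,yaw):
    o=robot.get_obs(); M=R.from_quat(o["tool_rot"]).as_matrix(); cur=np.degrees(np.arctan2(M[1,0],M[0,0]))
    tw=cur-yaw; M2=M@R.from_euler('z',tw,degrees=True).as_matrix(); s=M2.T@(np.array(t)-o["position"])*100
    print("t",round(o["time"],2),"pos",o["position"].round(4),"yaw",cur.round(2),"w",round(o["grip_width"],4),"F",o["ft_force"].round(1))
    print("twist",tw.round(2),"shift cm",s.round(2),"rows",(np.linalg.norm(s)/4.17).round(1))
if __name__=="__main__": a=list(map(float,sys.argv[1:])); rep(a[:3],a[3])
E
python3 go.py .6385 .1178 .14 12.2
```

```text
t 0.1 pos [ 0.2426 -0.5753  0.2387] yaw 22.85 w 0.0869 F [ 0.5 -0.4 -0.4]
twist 10.65 shift cm [ 53.35 -59.36   9.98] rows 19.3
```

```bash
python3 -m pendant '[{"jaw":1,"linear":[2.4,-2.8,0],"twist":5.3},{"jaw":0.6,"linear":[2.67,-2.97,0.5],"twist":5.35},{"jaw":0.6,"linear":[2.67,-2.97,0.5],"twist":0},{"jaw":0.6,"linear":[2.67,-2.97,0.5],"twist":0},{"jaw":0.6,"linear":[2.67,-2.97,0.5],"twist":0},{"jaw":0.6,"linear":[2.67,-2.97,0.5],"twist":0},{"jaw":0.6,"linear":[2.67,-2.97,0.5],"twist":0},{"jaw":0.6,"linear":[2.67,-2.97,0.5],"twist":0},{"jaw":0.6,"linear":[2.67,-2.97,0.5],"twist":0},{"jaw":0.6,"linear":[2.67,-2.97,0.5],"twist":0}]'; python3 -m pendant '[{"jaw":0.6,"linear":[2.67,-2.97,0.5],"twist":0},{"jaw":0.6,"linear":[2.67,-2.97,0.5],"twist":0},{"jaw":0.6,"linear":[2.67,-2.97,0.5],"twist":0},{"jaw":0.6,"linear":[2.67,-2.97,0.5],"twist":0},{"jaw":0.6,"linear":[2.67,-2.97,0.5],"twist":0},{"jaw":0.6,"linear":[2.67,-2.97,0.5],"twist":0},{"jaw":0.6,"linear":[2.67,-2.97,0.5],"twist":0},{"jaw":0.6,"linear":[2.67,-2.97,0.5],"twist":0},{"jaw":0.6,"linear":[0,0,0],"twist":0}]'; python3 go.py .6385 .1178 .026 12.2
```

```text
time: 0.93
position: [0.4295, -0.2252, 0.1942]
tool_rot: [0.994, 0.106, -0.0, -0.0]
ft_force: [0.1, 0.5, 0.8]
grip_width: 0.0526
grip_force: 0.0
time: 1.68
position: [0.5903, 0.0564, 0.1536]
tool_rot: [0.994, 0.109, 0.001, -0.001]
ft_force: [-0.2, 0.1, 0.1]
grip_width: 0.0518
grip_force: 0.0
t 1.68 pos [0.5903 0.0564 0.1536] yaw 12.53 w 0.0518 F [-0.2  0.1  0.1]
twist 0.33 shift cm [ 5.97 -4.96 12.78] rows 3.6
```

```bash
python3 -m pendant '[{"jaw":0.6,"linear":[3,-2.5,0],"twist":0.3},{"jaw":0.6,"linear":[2.97,-2.46,0],"twist":0},{"jaw":0.6,"linear":[0,0,3.5],"twist":0},{"jaw":0.6,"linear":[0,0,3.5],"twist":0},{"jaw":0.6,"linear":[0,0,0],"twist":0},{"jaw":0.6,"linear":[0,0,0],"twist":0}]'; python3 - <<'E'
from meas import *
c=cams.camera("top"); cv2.imwrite("pics/a1.png",cv2.resize(c["color"][100:260,120:330],None,fx=3.8,fy=3.7))
E
python3 go.py .6385 .1178 .026 12.2
```

```text
time: 2.18
position: [0.6331, 0.111, 0.0822]
tool_rot: [0.995, 0.104, -0.004, -0.0]
ft_force: [0.1, -1.3, 0.2]
grip_width: 0.0524
grip_force: 0.0
t 2.23 pos [0.6351 0.1108 0.0844] yaw 11.87 w 0.0524 F [-0.1 -0.1  1.6]
twist -0.33 shift cm [ 0.49 -0.61  5.84] rows 1.4
```

View pics/a1.png

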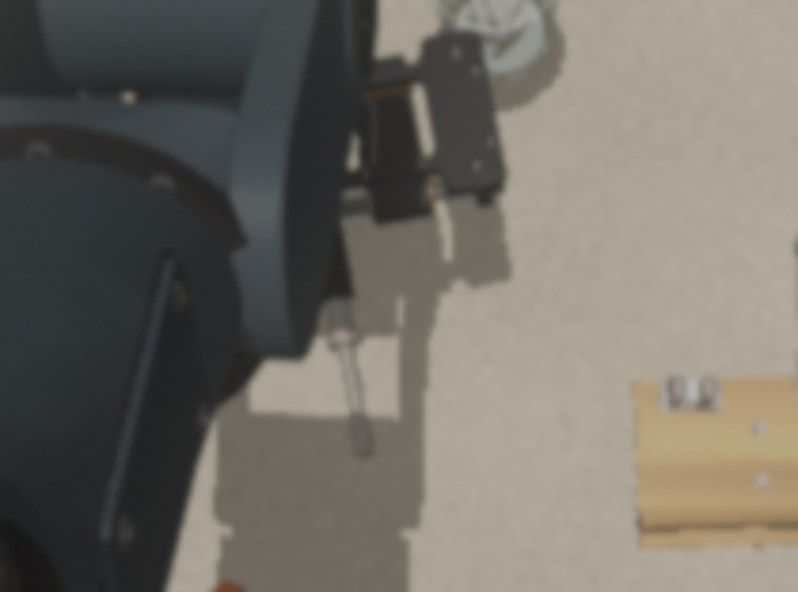

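```bash
python3 -m pendant '[{"jaw":0.6,"linear":[0.35,-0.6,0],"twist":0},{"jaw":0.6,"linear":[0,0,2.9],"twist":0},{"jaw":0.6,"linear":[0,0,2.9],"twist":0},{"jaw":0.6,"linear":[0,0,0],"twist":0},{"jaw":0,"linear":[0,0,0],"twist":0},{"jaw":0,"linear":[0,0,0],"twist":0},{"jaw":0,"linear":[0,0,0],"twist":0},{"jaw":0,"linear":[0,0,0],"twist":0},{"jaw":0,"linear":[0,0,0],"twist":0},{"jaw":0,"linear":[0,0,0],"twist":0}]' 3; python3 -m pendant '[{"jaw":0,"linear":[0,0,0],"twist":0},{"jaw":0,"linear":[0,0,-1],"twist":0},{"jaw":0,"linear":[0,0,-1],"twist":0},{"jaw":0,"linear":[0,0,-1],"twist":0},{"jaw":0,"linear":[0,0,-1],"twist":0},{"jaw":0,"linear":[0,0,0],"twist":0},{"jaw":0,"linear":[0,0,0],"twist":0}]'; python3 - <<'E'
from meas import *
c=cams.camera("scene"); cv2.imwrite("pics/a2.png",cv2.resize(c["color"][150:320,220:430],None,fx=3.8,fy=3.5))
E
```

```text
time: 3.07
position: [0.6384, 0.1179, 0.0277]
tool_rot: [0.995, 0.104, 0.001, 0.0]
ft_force: [0.1, -0.4, -0.3]
grip_width: 0.0202
grip_force: 1.8
time: 3.65
position: [0.6386, 0.1179, 0.0678]
tool_rot: [0.995, 0.104, 0.001, 0.0]
ft_force: [0.5, 0.8, -0.9]
grip_width: 0.0201
grip_force: 3.0
```

View pics/a2.png

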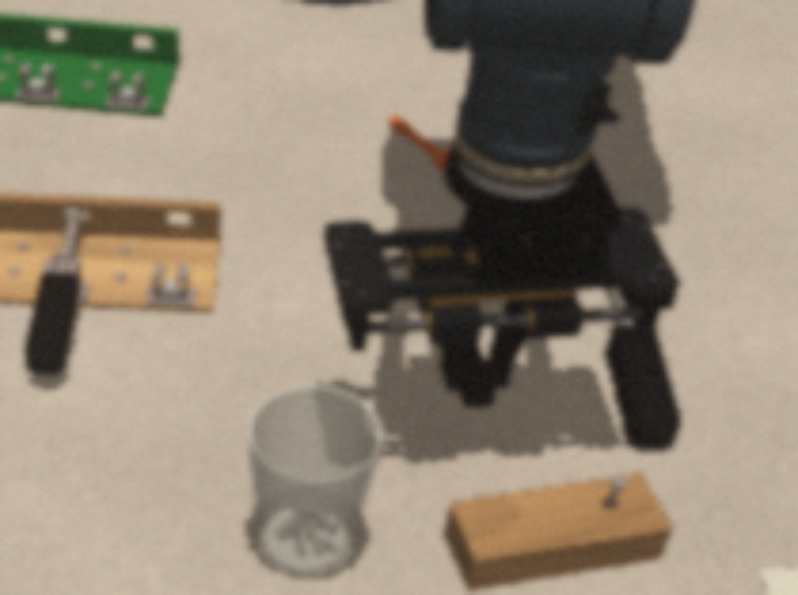

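```bash
cat > axis.py <<'E'
from h import *
from scipy.spatial.transform import Rotation as R
def prof(zmin=.004,lo=-.20,hi=-.02,cam="top",w=.014,step=.01):
    "surface points near the plane through TCP along tool x; s = along tool x, t lateral(left), z max"
    o=robot.get_obs(); c=cams.camera(cam); W=cloud(c); M=R.from_quat(o["tool_rot"]).as_matrix(); x=M[:2,0]; y=np.array([-x[1],x[0]])
    d=W[...,:2]-o["position"][:2]; s=d@x; t=d@y; z=W[...,2]; k=(c["depth"]>0)&(abs(t)<w)&(z>zmin)&(z<o["position"][2]+.03)
    for a in np.arange(lo,hi,step):
        q=k&(s>=a)&(s<a+step)
        if q.sum()>2:
            zt=np.percentile(z[q],85); top=q&(z>zt-.006); print(f"s {1e3*a+step*500:.0f} n {q.sum()} ztop {zt*1e3:.1f} t {1e3*t[top].mean():.1f}")
if __name__=="__main__": prof()
E
python3 axis.py
```

```text
s -135 n 18 ztop 29.9 t -1.9
s -125 n 28 ztop 32.1 t -1.7
s -115 n 22 ztop 33.3 t -2.0
s -105 n 20 ztop 34.2 t -1.6
s -95 n 20 ztop 36.1 t -1.5
s -85 n 20 ztop 37.2 t -1.7
s -75 n 35 ztop 44.7 t -1.0
s -65 n 37 ztop 43.8 t -1.8
s -55 n 36 ztop 46.0 t -1.4
s -45 n 51 ztop 51.3 t -2.8
s -35 n 39 ztop 53.6 t -4.7
s -25 n 24 ztop 54.8 t -6.9
```

```bash
python3 -m pendant '[{"jaw":0,"linear":[0,0,-4],"twist":0},{"jaw":0,"linear":[0,0,0],"twist":0},{"jaw":0,"linear":[0,0,2],"twist":0},{"jaw":0,"linear":[0,0,2],"twist":0},{"jaw":0,"linear":[0,0,-4],"twist":0},{"jaw":0,"linear":[0,0,0],"twist":0},{"jaw":0,"linear":[0,0,0],"twist":0}]' 3;  python3 axis.py
```

```text
time: 4.33
position: [0.6391, 0.1179, 0.1064]
tool_rot: [0.995, 0.104, 0.001, 0.0]
ft_force: [-0.1, 0.4, -0.4]
grip_width: 0.0201
grip_force: 3.0
s -115 n 25 ztop 25.1 t -1.5
s -105 n 29 ztop 30.5 t -1.4
s -95 n 20 ztop 35.6 t -1.4
s -85 n 23 ztop 41.6 t -1.6
s -75 n 22 ztop 46.6 t -1.3
s -65 n 40 ztop 60.0 t -1.3
s -55 n 41 ztop 61.9 t -2.0
s -45 n 55 ztop 71.9 t -1.2
s -35 n 56 ztop 77.9 t -2.0
s -25 n 47 ztop 82.6 t -4.9
```

```bash
python3 -m pendant '[{"jaw":0,"linear":[0,0,-1.2],"twist":0},{"jaw":0,"linear":[0,0,1],"twist":0},{"jaw":0,"linear":[0,0,1.5],"twist":0},{"jaw":0,"linear":[0,0,1.5],"twist":0},{"jaw":0,"linear":[0,0,1],"twist":0},{"jaw":0,"linear":[0,0,0],"twist":0}]' 3; python3 -m pendant '[{"jaw":0,"linear":[0,0,0],"twist":0},{"jaw":0,"linear":[0,0,0],"twist":0},{"jaw":0,"linear":[0,0,0],"twist":0}]' 40; python3 axis.py
```

```text
time: 4.88
position: [0.6362, 0.1178, 0.0671]
tool_rot: [0.995, 0.104, -0.002, -0.0]
ft_force: [-1.1, 0.3, -1.4]
grip_width: 0.0199
grip_force: 3.0
time: 5.13
position: [0.6385, 0.1179, 0.0695]
tool_rot: [0.995, 0.104, 0.001, 0.0]
ft_force: [1.0, -1.1, 0.3]
grip_width: 0.0194
grip_force: 40.0
s -125 n 26 ztop 14.5 t -1.7
s -115 n 25 ztop 16.2 t -1.6
s -105 n 20 ztop 18.7 t -1.6
s -95 n 19 ztop 22.4 t -1.5
s -85 n 20 ztop 24.9 t -1.7
s -75 n 27 ztop 35.0 t -1.8
s -65 n 43 ztop 36.6 t -1.7
s -55 n 35 ztop 38.6 t -1.6
s -45 n 49 ztop 45.7 t -2.5
s -35 n 44 ztop 50.0 t -4.2
s -25 n 28 ztop 52.0 t -6.4
```

```bash
python3 -c "
from axis import *
prof(lo=-.142,hi=-.03,step=.004)"
```

```text
s -128 n 10 ztop 12.4 t -1.2
s -124 n 10 ztop 13.4 t -1.9
s -120 n 12 ztop 14.9 t -1.3
s -116 n 10 ztop 15.8 t -1.2
s -112 n 10 ztop 17.1 t -1.9
s -108 n 8 ztop 17.6 t -2.2
s -104 n 8 ztop 18.0 t -1.0
s -100 n 8 ztop 22.9 t -1.6
s -96 n 8 ztop 21.8 t -1.7
s -92 n 8 ztop 23.1 t -1.4
s -88 n 8 ztop 23.9 t -2.3
s -84 n 7 ztop 26.4 t -1.6
s -80 n 9 ztop 28.2 t -2.1
s -76 n 9 ztop 28.7 t -0.9
s -72 n 15 ztop 35.5 t -0.9
s -68 n 16 ztop 36.6 t -2.6
s -64 n 18 ztop 35.0 t -0.9
s -60 n 14 ztop 36.3 t -1.2
s -56 n 15 ztop 37.9 t -1.2
s -52 n 15 ztop 41.2 t -2.0
s -48 n 19 ztop 43.7 t -1.4
s -44 n 21 ztop 46.5 t -1.7
s -40 n 20 ztop 47.3 t -3.5
s -36 n 17 ztop 48.6 t -4.3
s -32 n 14 ztop 50.7 t -5.2
```

```bash
python3 -m pendant '[{"jaw":0,"linear":[0,0,-2],"twist":0},{"jaw":0,"linear":[0,0,-2.5],"twist":0},{"jaw":0,"linear":[0,0,-2.5],"twist":0},{"jaw":0,"linear":[0,0,-1.5],"twist":2.3},{"jaw":0,"linear":[0,0,0],"twist":3.5},{"jaw":0,"linear":[0,0,0],"twist":3.5},{"jaw":0,"linear":[0,0,0],"twist":0}]' 40; python3 go.py .690 -.2250 .14 2.8
```

```text
time: 5.82
position: [0.6381, 0.1179, 0.1547]
tool_rot: [1.0, 0.022, 0.001, -0.0]
ft_force: [-1.1, -0.1, -0.6]
grip_width: 0.0195
grip_force: 40.0
t 5.82 pos [0.6381 0.1179 0.1547] yaw 2.54 w 0.0195 F [-1.1 -0.1 -0.6]
twist -0.26 shift cm [ 3.5  34.5   1.48] rows 8.3
```

```bash
python3 -m pendant '[{"jaw":0,"linear":[0,2,0],"twist":-0.26},{"jaw":0,"linear":[0,3.6,0],"twist":0},{"jaw":0,"linear":[0,3.6,0],"twist":0},{"jaw":0,"linear":[0,3.6,0],"twist":0},{"jaw":0,"linear":[0.5,3.6,0],"twist":0},{"jaw":0,"linear":[0.5,3.6,0],"twist":0},{"jaw":0,"linear":[0.5,3.6,0],"twist":0},{"jaw":0,"linear":[0.5,3.6,0.5],"twist":0},{"jaw":0,"linear":[0.5,3.6,0.5],"twist":0},{"jaw":0,"linear":[1,2.7,0.5],"twist":0},{"jaw":0,"linear":[0,1,0],"twist":0},{"jaw":0,"linear":[0,0,0],"twist":0}]'; python3 -m pendant '[{"jaw":0,"linear":[0,0,0],"twist":0},{"jaw":0,"linear":[0,0,0],"twist":0}]'; cat > look.py <<'E'
from axis import *
import sys
n=sys.argv[1]; prof(lo=-.14,hi=-.03,step=.008,zmin=.06)
for k,(a,b,c_,d) in (("top",(140,300,280,420)),("scene",(180,300,180,330))):
    c=cams.camera(k); cv2.imwrite(f"pics/{n}{k}.png",c["color"])
    if k=="top": A=cv2.resize(c["color"][150:280,270:420],(600,520))
cv2.imwrite(f"pics/{n}.png",A)
E
python3 look.py b1; python3 go.py .6055 -.2291 .0867 2.8
```

```text
time: 6.82
position: [0.6897, -0.2283, 0.1378]
tool_rot: [1.0, 0.024, -0.0, 0.0]
ft_force: [-0.9, 0.1, -0.0]
grip_width: 0.0195
grip_force: 40.0
time: 6.98
position: [0.6893, -0.2229, 0.1385]
tool_rot: [1.0, 0.026, -0.001, -0.001]
ft_force: [0.3, -0.3, -0.3]
grip_width: 0.0192
grip_force: 40.0
t 7.13 pos [ 0.6898 -0.2229  0.1389] yaw 3.0 w 0.0191 F [ 1.1  0.2 -0.4]
twist 0.2 shift cm [-8.45  0.21  5.23] rows 2.4
```

View pics/b1.png

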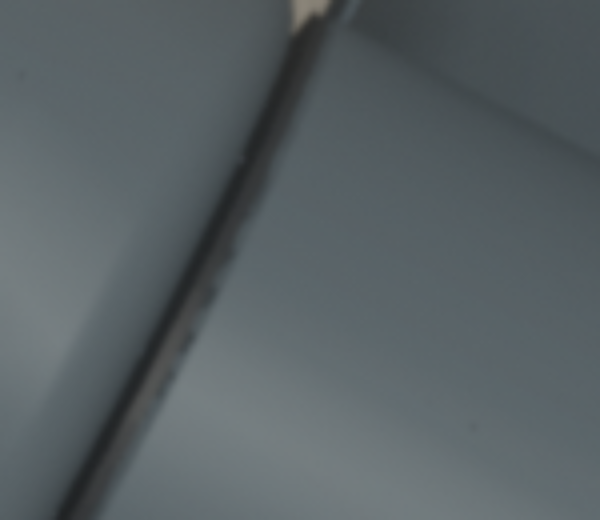

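```bash
python3 -c "
import cv2
a=cv2.imread('pics/b1scene.png'); cv2.imwrite('pics/b1s.png',cv2.resize(a[120:270,150:350],(800,600),interpolation=cv2.INTER_CUBIC))"
```

```text
(no output)
```

View pics/b1s.png

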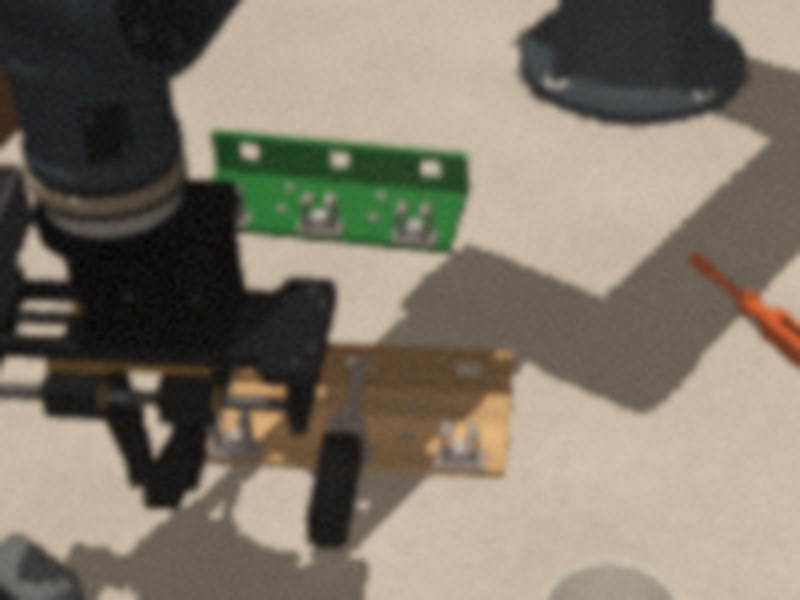

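```bash
python3 - <<'E'
from h import *
import pickle
c=pickle.load(open("scene0.pkl","rb")); im=c["color"]; h=cv2.cvtColor(im,cv2.COLOR_BGR2HSV)
crop=im[200:242,195:283]; cv2.imwrite("pics/r0.png",cv2.resize(crop,None,fx=9,fy=9,interpolation=cv2.INTER_CUBIC))
W=cloud(c)
v,u=np.indices(h.shape[:2])
for a,b in((200,222),(258,280)):
    # window: low saturation pale patch
    k=(h[...,1]<70)&(h[...,2]>110)&(u>a)&(u<b)&(v>203)&(v<220); 
    print("win",k.sum(),u[k].mean(),v[k].mean(),plane(c,u[k].mean(),v[k].mean(),.0245).round(4))
    k=(h[...,1]<60)&(u>a)&(u<b)&(v>=220)&(v<236); print("clip",k.sum(),u[k].mean(),v[k].mean(),plane(c,u[k].mean(),v[k].mean(),.03).round(4))
# medium handle rows
g=im.max(2); m=(g<60)&(u>225)&(u<245)&(v>225)&(v<260)
for r in (236,240,244,248):
    q=u[r][m[r]]; print(r,q.min(),q.max(),plane(c,q.mean(),r,.036).round(4))
print([tuple(plane(c,a,b,z).round(4)) for a,b,z in ((202,205,.04),(278,207.5,.04))])
E
```

```text
win 34 208.14705882352942 209.7941176470588 [ 0.4841 -0.2486  0.0245]
clip 65 208.3846153846154 230.03076923076924 [ 0.5683 -0.226   0.03  ]
win 107 271.0093457943925 208.06542056074767 [ 0.4543 -0.0777  0.0245]
clip 85 269.90588235294115 230.85882352941175 [ 0.551  -0.0682  0.03  ]
236 230 239 [ 0.5872 -0.1534  0.036 ]
240 230 238 [ 0.6013 -0.1519  0.036 ]
244 229 237 [ 0.6152 -0.1516  0.036 ]
248 228 237 [ 0.6287 -0.1501  0.036 ]
[(np.float64(0.484), np.float64(-0.264), np.float64(0.04)), (np.float64(0.4675), np.float64(-0.0568), np.float64(0.04))]
```

View pics/r0.png

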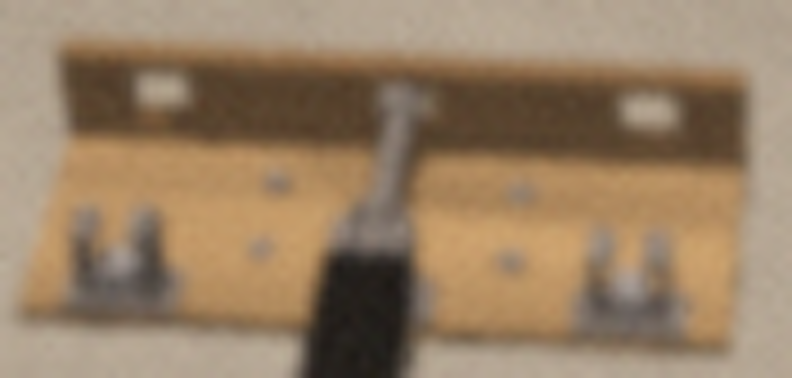

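```bash
python3 - <<'E'
from h import *
import pickle
c=pickle.load(open("scene0.pkl","rb"))
def p(n,x,y,z): print(n,plane(c,195+x/9-.45,200+y/9-.45,z).round(4))
p("winR",163,91,.027);p("winL",650,112,.027)
p("jawR",116.5,211,.036);p("jawL",631,238,.036)
p("wallR",66,60,.04);p("wallL",745,85,.04)
p("boardR",22,310,.006);p("boardL",728,342,.006)
p("medneck",378,225,.035);p("medtip",400,95,.0315);p("medcol", 375,240,.033)
t=pickle.load(open("top0.pkl","rb"))
# same features in the top view: bottom-front board corners etc. from mask edges at own z
im=t["color"]; cv2.imwrite("pics/r1.png",cv2.resize(im[190:255,280:400],None,fx=6.6,fy=6.6,interpolation=cv2.INTER_CUBIC))
E
```

```text
winR [ 0.4847 -0.2355  0.027 ]
winL [ 0.4751 -0.0867  0.027 ]
jawR [ 0.5487 -0.2327  0.036 ]
jawL [ 0.5409 -0.0832  0.036 ]
wallR [ 0.4891 -0.263   0.04  ]
wallL [ 0.4739 -0.0579  0.04  ]
boardR [ 0.5627 -0.2607  0.006 ]
boardL [ 0.5496 -0.0537  0.006 ]
medneck [ 0.5438 -0.1568  0.035 ]
medtip [ 0.4823 -0.1623  0.0315]
medcol [ 0.5481 -0.1569  0.033 ]
```

View pics/r1.png

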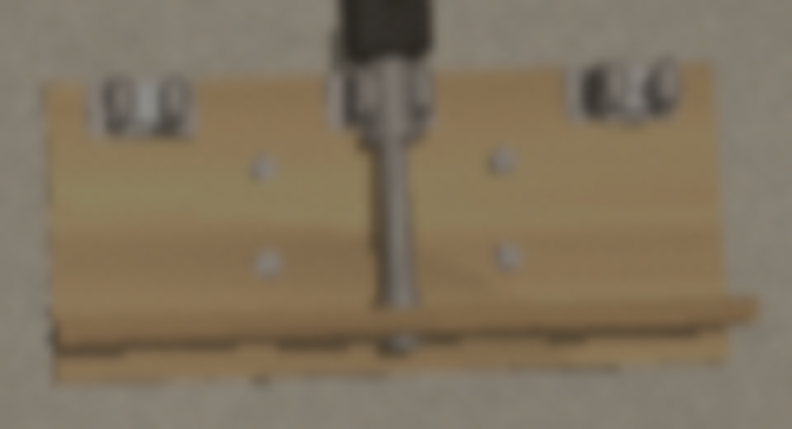

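```bash
python3 -m pendant '[{"jaw":0,"linear":[0,0.1,1.2],"twist":0},{"jaw":0,"linear":[0,0.1,1.2],"twist":0},{"jaw":0,"linear":[0,0,0],"twist":0},{"jaw":0,"linear":[-2,0,0.6],"twist":0},{"jaw":0,"linear":[-2,0,0.6],"twist":0},{"jaw":0,"linear":[-1,0,0.3],"twist":0},{"jaw":0,"linear":[0,0,0],"twist":0},{"jaw":0,"linear":[0,0,0],"twist":0}]';python3 go.py .6052 -.2293 .0867 3.0
```

```text
time: 7.8
position: [0.6398, -0.2294, 0.099]
tool_rot: [1.0, 0.025, -0.0, -0.0]
ft_force: [0.4, 0.2, -0.3]
grip_width: 0.0196
grip_force: 40.0
t 7.8 pos [ 0.6398 -0.2294  0.099 ] yaw 2.82 w 0.0196 F [ 0.4  0.2 -0.3]
twist -0.18 shift cm [-3.45 -0.19  1.23] rows 0.9
```

```bash
python3 -m pendant '[{"jaw":0,"linear":[0,-0.17,0],"twist":-0.18},{"jaw":0,"linear":[-0.8,0,0.2],"twist":0},{"jaw":0,"linear":[-0.8,0,0.2],"twist":0},{"jaw":0,"linear":[-0.4,0,0.2],"twist":0},{"jaw":0,"linear":[0,0,0],"twist":0}]';python3 -m pendant '[{"jaw":0,"linear":[-0.5,0,0.15],"twist":0},{"jaw":0,"linear":[-0.3,0,0.15],"twist":0},{"jaw":0,"linear":[0,0,0],"twist":0}]';python3 -m pendant '[{"jaw":0,"linear":[-0.3,0,0.15],"twist":0},{"jaw":0,"linear":[-0.3,0,0.15],"twist":0},{"jaw":0,"linear":[0,0,0],"twist":0},{"jaw":0,"linear":[0,0,0],"twist":0}]';python3 go.py .6052 -.2293 .0867 3.0
```

```text
time: 8.22
position: [0.6183, -0.2284, 0.0929]
tool_rot: [1.0, 0.026, -0.001, -0.001]
ft_force: [-0.3, 0.6, 0.1]
grip_width: 0.0193
grip_force: 40.0
time: 8.47
position: [0.6111, -0.2291, 0.0902]
tool_rot: [1.0, 0.026, -0.001, -0.0]
ft_force: [-0.3, -0.5, -1.5]
grip_width: 0.0193
grip_force: 40.0
time: 8.8
position: [0.6057, -0.2295, 0.0874]
tool_rot: [1.0, 0.026, -0.0, -0.0]
ft_force: [-0.1, -0.4, -0.5]
grip_width: 0.0196
grip_force: 40.0
t 8.8 pos [ 0.6057 -0.2295  0.0874] yaw 3.03 w 0.0196 F [-0.1 -0.4 -0.5]
twist 0.03 shift cm [-0.05 -0.02  0.07] rows 0.0
```

```bash
python3 -m pendant '[{"jaw":0,"linear":[0,0,0.2],"twist":0},{"jaw":0,"linear":[0,0,0.1],"twist":0},{"jaw":0,"linear":[0,0,0],"twist":0}]';python3 -m pendant '[{"jaw":0,"linear":[0,0,0.15],"twist":0},{"jaw":0,"linear":[0,0,0],"twist":0},{"jaw":0,"linear":[0,0,0],"twist":0}]'; python3 -c "
from axis import *
prof(lo=-.142,hi=-.03,step=.006,zmin=.012)
c=cams.camera('scene');cv2.imwrite('pics/b2.png',cv2.resize(c['color'][160:280,180:320],(700,600),interpolation=cv2.INTER_CUBIC))"
```

```text
time: 9.05
position: [0.606, -0.2295, 0.0842]
tool_rot: [1.0, 0.027, -0.0, -0.0]
ft_force: [0.5, -0.3, -1.0]
grip_width: 0.0191
grip_force: 40.0
time: 9.3
position: [0.606, -0.2295, 0.0829]
tool_rot: [1.0, 0.027, -0.0, -0.0]
ft_force: [-1.2, 1.1, -1.3]
grip_width: 0.0198
grip_force: 40.0
```

View pics/b2.png

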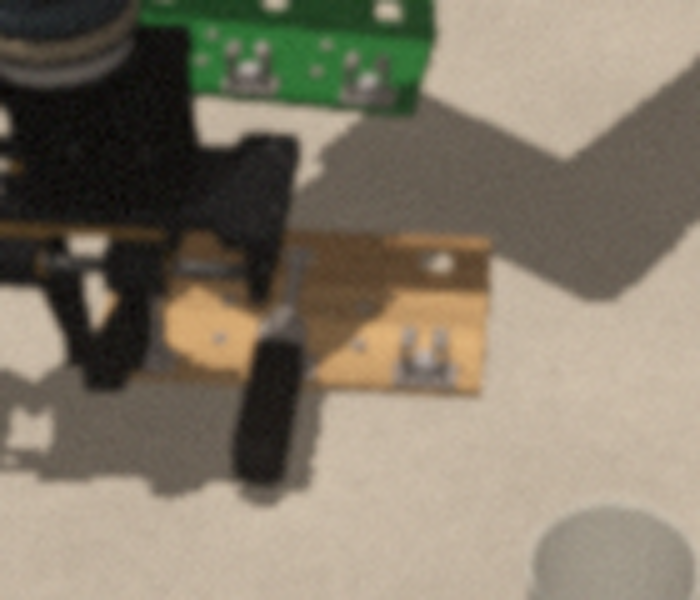

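```bash
for i in 1 ; do python3 -m pendant '[{"jaw":0,"linear":[0,0,0.1],"twist":0},{"jaw":0,"linear":[0,0,0],"twist":0},{"jaw":0,"linear":[0,0,0],"twist":0}]'|grep -E "posi|ft_"; python3 -m pendant '[{"jaw":0,"linear":[0,0,0.1],"twist":0},{"jaw":0,"linear":[0,0,0],"twist":0},{"jaw":0,"linear":[0,0,0],"twist":0}]'|grep -E "posi|ft_"; python3 -m pendant '[{"jaw":0,"linear":[0,0,0.1],"twist":0},{"jaw":0,"linear":[0,0,0],"twist":0},{"jaw":0,"linear":[0,0,0],"twist":0}]'|grep -E "posi|ft_"; done
```

```text
position: [0.6061, -0.2296, 0.0821]
ft_force: [-0.1, 0.8, 0.3]
position: [0.6062, -0.2296, 0.0812]
ft_force: [0.7, 0.1, 0.2]
position: [0.6063, -0.2297, 0.0802]
ft_force: [1.7, -0.7, 1.9]
```

```bash
python3 -m pendant '[{"jaw":0,"linear":[0,0,0],"twist":0},{"jaw":0,"linear":[0,0,0],"twist":0},{"jaw":0,"linear":[0,0,0.2],"twist":0},{"jaw":0,"linear":[0,0,0.2],"twist":0},{"jaw":0,"linear":[0,0,0.2],"twist":0},{"jaw":0,"linear":[0,0,0],"twist":0}]' 3;  python3 -m pendant '[{"jaw":0.3,"linear":[0,0,0],"twist":0},{"jaw":0.4,"linear":[0,0,0],"twist":0},{"jaw":0.5,"linear":[0,0,0],"twist":0},{"jaw":0.5,"linear":[0,0,-3],"twist":0},{"jaw":0.5,"linear":[0,0,-3],"twist":0},{"jaw":0.5,"linear":[0,0,-3.5],"twist":0},{"jaw":0,"linear":[0,0,-3.5],"twist":0},{"jaw":0,"linear":[0,0,0],"twist":0},{"jaw":0,"linear":[0,0,0],"twist":0}]' 20; python3 - <<'E'
from h import *
# profile of driver along rack x at right clip, both cameras
def rp(o,yaw=3.0,w=.02,step=.008,cams_=("top","scene")):
    a=np.radians(yaw); x=np.array([np.cos(a),np.sin(a)]); y=np.array([-x[1],x[0]])
    for n in cams_:
        c=cams.camera(n); W=cloud(c); d=W[...,:2]-np.array(o); s=d@x; t=d@y; z=W[...,2]; g=c["color"].max(2)
        for s0 in np.arange(-.09,.11,step):
            q=(c["depth"]>0)&(s>=s0)&(s<s0+step)&(abs(t)<w)&(z>.015)&(z<.09)
            if q.sum()>2:
                zt=np.percentile(z[q],85); k=q&(z>zt-.006); print(n,f"s {1e3*(s0+step/2):.0f} n {q.sum()} z {zt*1e3:.1f} t {1e3*t[k].mean():.1f}")
rp((.5493,-.2332))
E
```

```text
time: 10.65
position: [0.6057, -0.2296, 0.0734]
tool_rot: [1.0, 0.027, -0.0, -0.0]
ft_force: [0.2, -1.2, -0.4]
grip_width: 0.0204
grip_force: 3.0
time: 11.4
position: [0.6075, -0.2303, 0.2072]
tool_rot: [1.0, 0.027, 0.003, 0.002]
ft_force: [-0.3, -0.2, -1.3]
grip_width: 0.0308
grip_force: 0.0
top s -30 n 5 z 38.0 t -0.3
top s -22 n 15 z 41.0 t -1.1
top s -14 n 35 z 46.5 t -0.2
top s -6 n 42 z 46.0 t -0.6
top s 2 n 54 z 47.1 t -1.2
top s 10 n 47 z 52.9 t -0.1
top s 18 n 44 z 55.0 t 1.0
top s 26 n 39 z 55.9 t 1.9
top s 34 n 22 z 56.2 t 5.9
top s 42 n 5 z 52.1 t 9.4
top s 50 n 9 z 58.4 t 9.0
top s 58 n 19 z 62.0 t 8.0
top s 66 n 21 z 63.2 t 6.7
scene s -70 n 31 z 38.8 t 2.7
scene s -62 n 76 z 38.1 t -1.1
scene s -54 n 5 z 34.7 t -0.8
scene s -46 n 6 z 34.0 t -0.9
scene s -38 n 3 z 35.1 t -3.1
scene s -30 n 6 z 38.1 t -0.7
scene s -14 n 14 z 45.7 t -0.0
scene s -6 n 21 z 44.8 t -1.3
scene s 2 n 16 z 46.5 t 0.4
scene s 10 n 14 z 52.1 t -0.2
scene s 18 n 12 z 53.5 t 1.0
scene s 26 n 19 z 55.1 t 1.6
scene s 34 n 19 z 57.6 t 0.7
scene s 42 n 15 z 58.2 t 2.3
scene s 50 n 17 z 58.7 t 1.8
scene s 58 n 19 z 61.3 t 1.9
scene s 66 n 19 z 63.0 t 2.3
scene s 74 n 34 z 62.1 t 1.5
scene s 82 n 33 z 60.9 t 2.0
```

```bash
python3 go.py .5673 -.2323 .085 3.0
```

```text
t 11.5 pos [ 0.6053 -0.2291  0.2035] yaw 3.04 w 0.0232 F [ 0.  -0.5 -0.8]
twist 0.04 shift cm [-3.8   0.13 11.85] rows 3.0
```

```bash
python3 -m pendant '[{"jaw":0,"linear":[-3.8,0.13,0],"twist":0},{"jaw":0,"linear":[0,0,3],"twist":0},{"jaw":0,"linear":[0,0,3],"twist":0},{"jaw":0,"linear":[0,0,3],"twist":0},{"jaw":0,"linear":[0,0,2.5],"twist":0},{"jaw":0,"linear":[0,0,0],"twist":0},{"jaw":0,"linear":[0,0,0],"twist":0}]' 20; python3 -m pendant '[{"jaw":0,"linear":[0,0,0.3],"twist":0},{"jaw":0,"linear":[0,0,0.3],"twist":0},{"jaw":0,"linear":[0,0,0.2],"twist":0},{"jaw":0,"linear":[0,0,0],"twist":0}]'; python3 -m pendant '[{"jaw":0,"linear":[0,0,0.2],"twist":0},{"jaw":0,"linear":[0,0,0.2],"twist":0},{"jaw":0,"linear":[0,0,0],"twist":0}]'
```

```text
time: 12.08
position: [0.5662, -0.2317, 0.0863]
tool_rot: [1.0, 0.026, -0.003, -0.002]
ft_force: [0.4, -0.8, 0.6]
grip_width: 0.0008
grip_force: 0.0
time: 12.42
position: [0.5685, -0.2331, 0.0819]
tool_rot: [1.0, 0.027, 0.001, 0.0]
ft_force: [1.0, 0.2, -0.2]
grip_width: 0.0003
grip_force: 0.0
time: 12.67
position: [0.5681, -0.2328, 0.0771]
tool_rot: [1.0, 0.027, -0.0, -0.0]
ft_force: [0.4, -0.1, 0.2]
grip_width: 0.0004
grip_force: 0.0
```

```bash
python3 -m pendant '[{"jaw":0,"linear":[0,0,0.2],"twist":0},{"jaw":0,"linear":[0,0,0.2],"twist":0},{"jaw":0,"linear":[0,0,0],"twist":0}]'|grep -E "posi|ft_"; python3 -m pendant '[{"jaw":0,"linear":[0,0,0.15],"twist":0},{"jaw":0,"linear":[0,0,0],"twist":0}]'|grep -E "posi|ft_"; python3 -m pendant '[{"jaw":0,"linear":[0,0,0.15],"twist":0},{"jaw":0,"linear":[0,0,0],"twist":0}]'|grep -E "posi|ft_"
```

```text
position: [0.5684, -0.233, 0.073]
ft_force: [0.4, -0.1, 0.7]
position: [0.5686, -0.2331, 0.0718]
ft_force: [0.8, -0.4, 2.5]
position: [0.5688, -0.2331, 0.0704]
ft_force: [0.2, 0.9, 3.6]
```

```bash
python3 -m pendant '[{"jaw":0,"linear":[0,0,0.15],"twist":0},{"jaw":0,"linear":[0,0,0],"twist":0}]'|grep -E "posi|ft_"; python3 -m pendant '[{"jaw":0,"linear":[0,0,0.15],"twist":0},{"jaw":0,"linear":[0,0,0],"twist":0}]'|grep -E "posi|ft_"
```

```text
position: [0.5689, -0.2332, 0.0689]
ft_force: [2.1, -0.3, 3.4]
position: [0.5689, -0.2332, 0.0673]
ft_force: [1.2, 0.8, 2.9]
```

```bash
python3 -m pendant '[{"jaw":0,"linear":[0,0,0.15],"twist":0},{"jaw":0,"linear":[0,0,0],"twist":0}]'|grep -E "posi|ft_"; python3 -m pendant '[{"jaw":0,"linear":[0,0,0.15],"twist":0},{"jaw":0,"linear":[0,0,0],"twist":0}]'|grep -E "posi|ft_"; python3 -m pendant '[{"jaw":0,"linear":[0,0,0.1],"twist":0},{"jaw":0,"linear":[0,0,0],"twist":0}]'|grep -E "posi|ft_"
```

```text
position: [0.5686, -0.2331, 0.0656]
ft_force: [2.4, -0.8, 2.3]
position: [0.5679, -0.2329, 0.0637]
ft_force: [0.6, -0.7, 1.8]
position: [0.568, -0.2329, 0.0628]
ft_force: [1.7, 0.2, 1.9]
```

```bash
python3 -m pendant '[{"jaw":0,"linear":[0,0,0.15],"twist":0},{"jaw":0,"linear":[0,0,0],"twist":0}]'|grep -E "posi|ft_"; python3 -m pendant '[{"jaw":0,"linear":[0,0,0.15],"twist":0},{"jaw":0,"linear":[0,0,0],"twist":0}]'|grep -E "posi|ft_"
```

```text
position: [0.5676, -0.2327, 0.061]
ft_force: [1.5, 0.2, 1.5]
position: [0.5673, -0.2324, 0.0593]
ft_force: [1.0, 0.1, 1.2]
```

```bash
python3 -m pendant '[{"jaw":0,"linear":[0,0,0.15],"twist":0},{"jaw":0,"linear":[0,0,0],"twist":0}]'|grep -E "posi|ft_"; python3 -m pendant '[{"jaw":0,"linear":[0,0,0.15],"twist":0},{"jaw":0,"linear":[0,0,0],"twist":0}]'|grep -E "posi|ft_"; python3 -m pendant '[{"jaw":0,"linear":[0,0,0.15],"twist":0},{"jaw":0,"linear":[0,0,0],"twist":0}]'|grep -E "posi|ft_";cat > rp.py <<'E'
from h import *
def rp(o,yaw=3.0,w=.02,step=.008,cams_=("top","scene"),zmin=.015,lo=-.09,hi=.12):
    a=np.radians(yaw); x=np.array([np.cos(a),np.sin(a)]); y=np.array([-x[1],x[0]])
    for n in cams_:
        c=cams.camera(n); W=cloud(c); d=W[...,:2]-np.array(o); s=d@x; t=d@y; z=W[...,2]
        print(n,"s:z,t mm ",end="")
        for s0 in np.arange(lo,hi,step):
            q=(c["depth"]>0)&(s>=s0)&(s<s0+step)&(abs(t)<w)&(z>zmin)&(z<.085)
            if q.sum()>2:
                zt=np.percentile(z[q],85); k=q&(z>zt-.006); print(f"{1e3*(s0+step/2):.0f}: {zt*1e3:.1f} {1e3*t[k].mean():.1f}",end="; ")
        print()
if __name__=="__main__": 
    import sys; rp((float(sys.argv[1]),float(sys.argv[2])))
E
python3 rp.py .5493 -.2332
```

```text
position: [0.5672, -0.2323, 0.0577]
ft_force: [-0.9, -0.1, -0.1]
position: [0.5674, -0.2324, 0.0563]
ft_force: [0.2, -0.8, 0.3]
position: [0.5678, -0.2327, 0.0551]
ft_force: [-0.3, 0.4, 0.4]
top s:z,t mm 
scene s:z,t mm -62: 37.0 14.1; -30: 30.0 0.4; -14: 34.2 4.6; -6: 30.4 8.8; 2: 35.7 9.2; 10: 44.7 8.0; 18: 56.9 9.1; 26: 70.2 0.6; 34: 79.5 -1.2; 42: 34.0 0.1; 50: 34.2 0.3; 58: 33.2 0.1; 66: 33.5 0.4; 74: 33.0 0.5; 82: 29.7 0.3;
```

```bash
python3 -m pendant '[{"jaw":0,"linear":[0,0,0.15],"twist":0},{"jaw":0,"linear":[0,0,0],"twist":0}]'|grep -E "posi|ft_"; python3 -m pendant '[{"jaw":0,"linear":[0,0,0.1],"twist":0},{"jaw":0,"linear":[0,0,0],"twist":0}]'|grep -E "posi|ft_"; python3 -m pendant '[{"jaw":0,"linear":[0,0,0.05],"twist":0},{"jaw":0,"linear":[0,0,0],"twist":0}]'|grep -E "posi|ft_"
```

```text
position: [0.568, -0.2328, 0.0538]
ft_force: [0.6, 0.9, -0.1]
position: [0.5682, -0.2329, 0.053]
ft_force: [-0.1, -0.2, 0.9]
position: [0.5682, -0.2329, 0.0529]
ft_force: [-0.1, 0.8, 2.0]
```

```bash
python3 -m pendant '[{"jaw":0,"linear":[0,0,0.05],"twist":0},{"jaw":0,"linear":[0,0,0],"twist":0}]'|grep -E "posi|ft_"; python3 -m pendant '[{"jaw":0,"linear":[0,0,-2],"twist":0},{"jaw":0.7,"linear":[0,0,-4],"twist":0},{"jaw":0.7,"linear":[0,0,-4],"twist":0},{"jaw":0.7,"linear":[0,-4,0],"twist":0},{"jaw":0.7,"linear":[0,-4,0],"twist":0},{"jaw":0.7,"linear":[0,-4,0],"twist":0},{"jaw":0.7,"linear":[0,-4,0],"twist":0},{"jaw":0.7,"linear":[0,-4,0],"twist":0},{"jaw":0.7,"linear":[0,-4,0],"twist":0},{"jaw":0.7,"linear":[0,-4,0],"twist":0},{"jaw":0.7,"linear":[0,-4,0],"twist":0},{"jaw":0.7,"linear":[0,-4,0],"twist":0}]' 6; python3 -m pendant '[{"jaw":0.7,"linear":[0,0,0],"twist":0},{"jaw":0.7,"linear":[0,0,0],"twist":0}]' ;python3 rp.py .5493 -.2332;  python3 go.py .630 .2315 .10 4.8
```

```text
position: [0.5683, -0.233, 0.0528]
ft_force: [-0.7, -0.2, 4.5]
time: 16.68
position: [0.5485, 0.1285, 0.152]
tool_rot: [1.0, 0.026, 0.0, -0.0]
ft_force: [-0.1, -1.3, -0.5]
grip_width: 0.0593
grip_force: 0.0
time: 16.85
position: [0.5484, 0.1289, 0.1519]
tool_rot: [1.0, 0.029, -0.0, 0.0]
ft_force: [0.2, -0.5, -0.5]
grip_width: 0.0603
grip_force: 0.0
top s:z,t mm -78: 33.5 -1.0; -70: 41.2 -0.0; -62: 40.2 0.0; -54: 32.7 -0.8; -46: 31.6 -1.3; -38: 32.0 -1.8; -30: 31.1 -0.6; -22: 31.3 -0.8; -14: 35.3 -1.4; -6: 34.9 -1.0; 2: 36.2 -0.9; 10: 36.0 -0.9; 18: 36.1 -0.8; 26: 35.8 -0.6; 34: 35.5 -0.5; 42: 35.3 -0.7; 50: 34.8 -1.1; 58: 34.9 -0.5; 66: 35.0 -0.1; 74: 33.6 -0.6; 82: 30.5 -1.0; 
scene s:z,t mm -70: 39.1 2.0; -62: 37.8 0.1; -54: 31.3 -0.6; -46: 30.1 -0.9; -38: 29.2 -0.5; -30: 28.9 -2.0; -22: 29.2 1.0; -14: 35.4 -1.1; -6: 33.6 0.9; 2: 35.6 -0.9; 10: 34.5 -0.7; 18: 34.9 -0.2; 26: 34.7 -0.7; 34: 34.0 0.6; 42: 34.6 -0.4; 50: 34.1 1.1; 58: 33.9 -0.5; 66: 34.1 0.6; 74: 33.2 0.8; 82: 29.6 0.5; 
t 16.95 pos [0.5491 0.1263 0.1519] yaw 3.07 w 0.0607 F [-0.1 -0.6  0.2]
twist -1.73 shift cm [ 8.95 -9.81  5.19] rows 3.4
```

```bash
python3 -m pendant '[{"jaw":0.7,"linear":[2.2,-2.4,0.5],"twist":-1.7},{"jaw":0.7,"linear":[2.5,-2.8,1],"twist":0},{"jaw":0.7,"linear":[2.5,-2.8,1],"twist":0},{"jaw":0.7,"linear":[1.7,-1.9,1],"twist":0},{"jaw":0.7,"linear":[0,0,0],"twist":0},{"jaw":0.7,"linear":[0,0,0],"twist":0}]'; python3 - <<'E'
from axis import *
prof(lo=-.18,hi=-.04,w=.018,step=.012,zmin=.006)
E
python3 go.py .630 .2315 .027 4.8
```

```text
time: 17.45
position: [0.6307, 0.2307, 0.1157]
tool_rot: [0.999, 0.041, -0.001, 0.0]
ft_force: [-0.2, -0.1, 0.6]
grip_width: 0.0607
grip_force: 0.0
s -162 n 27 ztop 20.2 t 2.3
s -150 n 34 ztop 20.4 t 2.1
s -138 n 24 ztop 18.8 t 1.5
s -126 n 26 ztop 18.7 t 2.4
s -114 n 22 ztop 18.4 t 2.6
s -102 n 45 ztop 23.3 t 1.6
s -90 n 43 ztop 22.0 t 1.6
s -78 n 75 ztop 29.5 t 2.0
s -66 n 102 ztop 30.3 t 1.1
s -54 n 104 ztop 30.7 t 1.4
s -42 n 102 ztop 30.9 t 1.6
t 17.5 pos [0.6301 0.2301 0.1163] yaw 4.64 w 0.061 F [-0.5 -1.3 -0.2]
twist -0.16 shift cm [ 0.02 -0.15  8.93] rows 2.1
```

```bash
python3 -m pendant '[{"jaw":0.7,"linear":[0,-0.17,2],"twist":0},{"jaw":0.7,"linear":[0,0,2.5],"twist":0},{"jaw":0.7,"linear":[0,0,2.5],"twist":0},{"jaw":0.7,"linear":[0,0,1.9],"twist":0},{"jaw":0.7,"linear":[0,0,0],"twist":0},{"jaw":0,"linear":[0,0,0],"twist":0},{"jaw":0,"linear":[0,0,0],"twist":0},{"jaw":0,"linear":[0,0,0],"twist":0},{"jaw":0,"linear":[0,0,0],"twist":0},{"jaw":0,"linear":[0,0,0],"twist":0},{"jaw":0,"linear":[0,0,0],"twist":0},{"jaw":0,"linear":[0,0,0],"twist":0}]' 5; python3 -m pendant '[{"jaw":0,"linear":[0,0,-2],"twist":0},{"jaw":0,"linear":[0,0,-2],"twist":0},{"jaw":0,"linear":[0,0,0],"twist":0},{"jaw":0,"linear":[0,0,0],"twist":0}]';  python3 - <<'E'
from axis import *
prof(lo=-.18,hi=-.04,w=.018,step=.012,zmin=.006)
E
```

```text
time: 18.5
position: [0.6307, 0.234, 0.0291]
tool_rot: [0.999, 0.041, 0.001, -0.0]
ft_force: [-1.2, 0.1, 4.9]
grip_width: 0.0299
grip_force: 5.0
time: 18.83
position: [0.6313, 0.234, 0.069]
tool_rot: [0.999, 0.041, 0.002, -0.0]
ft_force: [-0.3, 0.2, -0.7]
grip_width: 0.0296
grip_force: 5.0
s -150 n 29 ztop 12.7 t -1.7
s -138 n 31 ztop 15.5 t -1.7
s -126 n 24 ztop 18.9 t -2.0
s -114 n 25 ztop 22.0 t -1.7
s -102 n 32 ztop 28.8 t -2.4
s -90 n 52 ztop 33.7 t -1.3
s -78 n 60 ztop 45.7 t -2.7
s -66 n 108 ztop 49.2 t -2.1
s -54 n 118 ztop 52.9 t -2.2
s -42 n 115 ztop 57.2 t -2.0
```

```bash
python3 -m pendant '[{"jaw":0,"linear":[0,0,-0.3],"twist":0},{"jaw":0,"linear":[0,0,0],"twist":0},{"jaw":0,"linear":[0,0,0],"twist":0}]' 5; python3 -m pendant '[{"jaw":0,"linear":[0,0,0],"twist":0},{"jaw":0,"linear":[0,0,0],"twist":0},{"jaw":0,"linear":[0,0,0],"twist":0}]' 45;  python3 - <<'E'
from axis import *
prof(lo=-.168,hi=-.04,w=.02,step=.004,zmin=.004)
E
python3 go.py 0.59 0.23 0.15 3
```

```text
time: 19.13
position: [0.6294, 0.2336, 0.0699]
tool_rot: [0.999, 0.041, -0.001, 0.0]
ft_force: [-0.2, 0.2, -1.7]
grip_width: 0.0301
grip_force: 5.0
time: 19.38
position: [0.63, 0.2337, 0.0706]
tool_rot: [0.999, 0.041, -0.0, 0.0]
ft_force: [0.1, -0.2, -1.7]
grip_width: 0.0295
grip_force: 45.0
s -154 n 9 ztop 12.2 t -2.3
s -150 n 10 ztop 13.3 t -2.2
s -146 n 12 ztop 14.5 t -1.2
s -142 n 14 ztop 15.0 t -2.3
s -138 n 8 ztop 14.8 t -2.0
s -134 n 9 ztop 15.4 t -1.8
s -130 n 7 ztop 17.1 t -0.7
s -126 n 10 ztop 18.8 t -1.9
s -122 n 10 ztop 21.4 t -1.9
s -118 n 8 ztop 22.4 t -2.6
s -114 n 8 ztop 23.1 t -1.2
s -110 n 9 ztop 24.0 t -1.7
s -106 n 7 ztop 23.8 t -2.4
s -102 n 9 ztop 25.7 t -2.0
s -98 n 11 ztop 33.3 t 0.1
s -94 n 20 ztop 34.2 t -2.0
s -90 n 17 ztop 32.5 t -2.2
s -86 n 15 ztop 33.0 t -2.0
s -82 n 14 ztop 34.9 t -2.2
s -78 n 16 ztop 37.6 t -2.1
s -74 n 32 ztop 46.4 t -0.6
s -70 n 37 ztop 48.7 t -2.0
s -66 n 40 ztop 50.2 t -2.5
s -62 n 38 ztop 51.5 t -2.4
s -58 n 37 ztop 53.3 t -2.3
s -54 n 40 ztop 54.3 t -1.5
s -50 n 39 ztop 55.3 t -2.1
s -46 n 38 ztop 56.2 t -1.7
s -42 n 38 ztop 58.0 t -1.5
t 19.43 pos [0.6301 0.2337 0.0707] yaw 4.74 w 0.0297 F [-0.8 -0.9 -1.6]
twist 1.74 shift cm [-4.02  0.16 -7.92] rows 2.1
```

```bash
python3 -m pendant '[{"jaw":0,"linear":[0,0,-2],"twist":0},{"jaw":0,"linear":[0,0,-3],"twist":0},{"jaw":0,"linear":[0,0,-3],"twist":1.74},{"jaw":0,"linear":[0,1.5,0],"twist":0},{"jaw":0,"linear":[0,3.5,0],"twist":0},{"jaw":0,"linear":[0,3.5,0],"twist":0},{"jaw":0,"linear":[0,3.5,0],"twist":0},{"jaw":0,"linear":[0,3.5,0],"twist":0},{"jaw":0,"linear":[0,3.5,0],"twist":0},{"jaw":0,"linear":[0,3.5,0],"twist":0},{"jaw":0,"linear":[0,3.5,0],"twist":0},{"jaw":0,"linear":[0,2.5,0],"twist":0}]';python3 -m pendant '[{"jaw":0,"linear":[0,1,0],"twist":0},{"jaw":0,"linear":[0,0,0],"twist":0},{"jaw":0,"linear":[0,0,0],"twist":0}]'; python3 go.py .648 -.0766 .118 3.0
```

```text
time: 20.43
position: [0.6448, -0.0545, 0.1506]
tool_rot: [1.0, 0.025, -0.0, 0.001]
ft_force: [-0.1, -0.3, -2.7]
grip_width: 0.0298
grip_force: 45.0
time: 20.68
position: [0.6451, -0.0607, 0.1506]
tool_rot: [1.0, 0.026, -0.0, -0.001]
ft_force: [0.6, 0.2, -1.1]
grip_width: 0.0296
grip_force: 45.0
t 20.68 pos [ 0.6451 -0.0607  0.1506] yaw 2.93 w 0.0296 F [ 0.6  0.2 -1.1]
twist -0.07 shift cm [0.21 1.61 3.26] rows 0.9
```

```bash
python3 -m pendant '[{"jaw":0,"linear":[0.2,1.6,0],"twist":-0.07},{"jaw":0,"linear":[0,0,1.6],"twist":0},{"jaw":0,"linear":[0,0,1.6],"twist":0},{"jaw":0,"linear":[0,0,0],"twist":0},{"jaw":0,"linear":[0,0,0],"twist":0}]'; python3 -c "
from axis import *
prof(lo=-.18,hi=-.05,w=.02,step=.006,zmin=.044)
prof(lo=-.18,hi=-.05,w=.02,step=.006,zmin=.044,cam='scene')"; python3 go.py .6478 -.0766 .098 3.0
```

```text
time: 21.1
position: [0.6476, -0.0753, 0.1181]
tool_rot: [1.0, 0.028, -0.001, -0.001]
ft_force: [-0.1, 0.2, -1.3]
grip_width: 0.0298
grip_force: 45.0
s -123 n 3 ztop 64.5 t -0.9
s -111 n 3 ztop 70.9 t 1.1
s -99 n 3 ztop 80.6 t -1.9
s -93 n 5 ztop 81.3 t -1.5
s -51 n 12 ztop 102.4 t -1.5
t 21.2 pos [ 0.649  -0.076   0.1197] yaw 3.15 w 0.0297 F [ 0.5  0.1 -0.5]
twist 0.15 shift cm [-0.13  0.05  2.17] rows 0.5
```

```bash
python3 -m pendant '[{"jaw":0,"linear":[0,0.05,1.1],"twist":0.1},{"jaw":0,"linear":[0,0,1],"twist":0},{"jaw":0,"linear":[0,0,0],"twist":0},{"jaw":0,"linear":[-0.6,0,0.2],"twist":0},{"jaw":0,"linear":[-0.5,0,0.17],"twist":0},{"jaw":0,"linear":[0,0,0],"twist":0}]';python3 -m pendant '[{"jaw":0,"linear":[-0.5,0,0.16],"twist":0},{"jaw":0,"linear":[0,0,0],"twist":0}]';python3 -m pendant '[{"jaw":0,"linear":[-0.5,0,0.16],"twist":0},{"jaw":0,"linear":[0,0,0],"twist":0},{"jaw":0,"linear":[0,0,0],"twist":0}]';python3 go.py .6228 -.0779 .090 3.0
```

```text
time: 21.7
position: [0.6355, -0.0776, 0.0938]
tool_rot: [1.0, 0.026, -0.002, -0.0]
ft_force: [-0.8, 0.2, -1.2]
grip_width: 0.0294
grip_force: 45.0
time: 21.87
position: [0.6313, -0.078, 0.0927]
tool_rot: [1.0, 0.026, -0.001, -0.0]
ft_force: [-0.4, 0.2, -1.7]
grip_width: 0.0297
grip_force: 45.0
time: 22.12
position: [0.6272, -0.0783, 0.0911]
tool_rot: [1.0, 0.026, -0.0, -0.0]
ft_force: [-0.1, -0.5, -1.5]
grip_width: 0.0299
grip_force: 45.0
t 22.12 pos [ 0.6272 -0.0783  0.0911] yaw 2.96 w 0.0299 F [-0.1 -0.5 -1.5]
twist -0.04 shift cm [-0.43 -0.07  0.11] rows 0.1
```

```bash
python3 -m pendant '[{"jaw":0,"linear":[-0.43,-0.05,0.12],"twist":0},{"jaw":0,"linear":[0,0,0],"twist":0},{"jaw":0,"linear":[0,0,0.2],"twist":0},{"jaw":0,"linear":[0,0,0],"twist":0},{"jaw":0,"linear":[0,0,0],"twist":0}]' | grep -E "posi|ft_";python3 -m pendant '[{"jaw":0,"linear":[0,0,0.2],"twist":0},{"jaw":0,"linear":[0,0,0],"twist":0},{"jaw":0,"linear":[0,0,0],"twist":0}]'| grep -E "posi|ft_";python3 -m pendant '[{"jaw":0,"linear":[0,0,0.1],"twist":0},{"jaw":0,"linear":[0,0,0],"twist":0},{"jaw":0,"linear":[0,0,0],"twist":0}]'| grep -E "posi|ft_"
```

```text
position: [0.6232, -0.078, 0.0878]
ft_force: [0.1, 0.0, -1.8]
position: [0.6231, -0.078, 0.0858]
ft_force: [1.0, -0.2, -1.2]
position: [0.6233, -0.0781, 0.085]
ft_force: [-0.8, 0.9, -1.0]
```

```bash
python3 -m pendant '[{"jaw":0,"linear":[0,0,0],"twist":0},{"jaw":0,"linear":[0,0,0],"twist":0},{"jaw":0,"linear":[0,0,0.2],"twist":0},{"jaw":0,"linear":[0,0,0.2],"twist":0},{"jaw":0,"linear":[0,0,0.2],"twist":0},{"jaw":0,"linear":[0,0,0.2],"twist":0},{"jaw":0,"linear":[0,0,0],"twist":0}]' 5;  python3 -m pendant '[{"jaw":0.4,"linear":[0,0,0],"twist":0},{"jaw":0.45,"linear":[0,0,0],"twist":0},{"jaw":0.55,"linear":[0,0,0],"twist":0},{"jaw":0.55,"linear":[0,0,0],"twist":0},{"jaw":0.55,"linear":[0,0,-3],"twist":0},{"jaw":0.55,"linear":[0,0,-3],"twist":0},{"jaw":0.55,"linear":[0,0,-3],"twist":0},{"jaw":0,"linear":[0,0,-3],"twist":0},{"jaw":0,"linear":[0,0,0],"twist":0},{"jaw":0,"linear":[0,0,0],"twist":0}]' 20; python3 rp.py .5415 -.084; python3 go.py .5675 -.0826 .12 3.0
```

```text
time: 23.62
position: [0.6231, -0.0783, 0.0765]
tool_rot: [1.0, 0.026, -0.0, 0.0]
ft_force: [-0.5, -2.3, 0.0]
grip_width: 0.0302
grip_force: 5.0
time: 24.45
position: [0.6245, -0.0783, 0.1995]
tool_rot: [1.0, 0.026, 0.003, 0.001]
ft_force: [0.2, 0.9, -0.2]
grip_width: 0.0349
grip_force: 0.0
top s:z,t mm 
scene s:z,t mm -70: 39.0 0.4; -62: 38.5 -1.7; -54: 34.0 -1.0; -46: 34.2 -2.8; -38: 35.5 -1.6; -30: 36.3 0.8; -14: 44.4 -1.4; -6: 43.2 -1.0; 10: 55.8 0.3; 18: 56.5 -0.4; 26: 58.2 1.5; 34: 59.5 -1.3; 42: 60.6 -0.8; 50: 61.6 1.0; 58: 63.4 0.7; 66: 64.9 1.6; 74: 65.3 0.6; 82: 67.2 1.4; 90: 68.5 0.4; 98: 66.6 1.4; 106: 60.5 1.6; 
t 24.55 pos [ 0.6224 -0.0777  0.1963] yaw 2.97 w 0.0275 F [-0.  -0.1  0.2]
twist -0.03 shift cm [-5.5   0.2   7.64] rows 2.3
```

```bash
python3 -m pendant '[{"jaw":0,"linear":[-2.8,0.1,0],"twist":0},{"jaw":0,"linear":[-2.8,0.1,0],"twist":0},{"jaw":0,"linear":[0,0,2.5],"twist":0},{"jaw":0,"linear":[0,0,3],"twist":0},{"jaw":0,"linear":[0,0,3],"twist":0},{"jaw":0,"linear":[0,0,2],"twist":0},{"jaw":0,"linear":[0,0,0.6],"twist":0},{"jaw":0,"linear":[0,0,0],"twist":0},{"jaw":0,"linear":[0,0,0],"twist":0}]' 20; python3 -m pendant '[{"jaw":0,"linear":[0,0,0.3],"twist":0},{"jaw":0,"linear":[0,0,0.2],"twist":0},{"jaw":0,"linear":[0,0,0],"twist":0}]'|grep -E "posi|ft_"; python3 -m pendant '[{"jaw":0,"linear":[0,0,0.2],"twist":0},{"jaw":0,"linear":[0,0,0],"twist":0}]'|grep -E "posi|ft_"
```

```text
time: 25.3
position: [0.5672, -0.0828, 0.0854]
tool_rot: [1.0, 0.026, -0.001, -0.0]
ft_force: [-0.1, -0.9, 0.9]
grip_width: 0.0004
grip_force: 0.0
position: [0.5678, -0.0831, 0.0817]
ft_force: [-0.3, -0.6, 0.0]
position: [0.5675, -0.083, 0.0793]
ft_force: [-0.6, -0.4, -0.2]
```

```bash
python3 -m pendant '[{"jaw":0,"linear":[0,0,0.2],"twist":0},{"jaw":0,"linear":[0,0,0],"twist":0}]'|grep -E "posi|ft_"; python3 -m pendant '[{"jaw":0,"linear":[0,0,0.2],"twist":0},{"jaw":0,"linear":[0,0,0],"twist":0}]'|grep -E "posi|ft_";python3 -m pendant '[{"jaw":0,"linear":[0,0,0.15],"twist":0},{"jaw":0,"linear":[0,0,0],"twist":0}]'|grep -E "posi|ft_"; python3 -m pendant '[{"jaw":0,"linear":[0,0,0.15],"twist":0},{"jaw":0,"linear":[0,0,0],"twist":0}]'|grep -E "posi|ft_"
```

```text
position: [0.5677, -0.083, 0.0771]
ft_force: [0.3, 0.1, 1.0]
position: [0.568, -0.0831, 0.0752]
ft_force: [1.0, 0.4, 1.1]
position: [0.5681, -0.0831, 0.0736]
ft_force: [0.9, 0.1, 2.1]
position: [0.5678, -0.0831, 0.072]
ft_force: [0.7, 0.3, 2.8]
```

```bash
python3 -m pendant '[{"jaw":0,"linear":[0,0,0.15],"twist":0},{"jaw":0,"linear":[0,0,0],"twist":0}]'|grep -E "posi|ft_"; python3 -m pendant '[{"jaw":0,"linear":[0,0,0.15],"twist":0},{"jaw":0,"linear":[0,0,0],"twist":0}]'|grep -E "posi|ft_";python3 -m pendant '[{"jaw":0,"linear":[0,0,0.15],"twist":0},{"jaw":0,"linear":[0,0,0],"twist":0}]'|grep -E "posi|ft_"; python3 -m pendant '[{"jaw":0,"linear":[0,0,0.15],"twist":0},{"jaw":0,"linear":[0,0,0],"twist":0}]'|grep -E "posi|ft_"
```

```text
position: [0.5673, -0.083, 0.0702]
ft_force: [1.9, -0.2, 2.2]
position: [0.5666, -0.0828, 0.0683]
ft_force: [0.3, -0.2, -0.7]
position: [0.5664, -0.0827, 0.0668]
ft_force: [-0.0, -0.5, 0.5]
position: [0.5665, -0.0827, 0.0653]
ft_force: [-0.6, 0.7, 0.5]
```

```bash
python3 -m pendant '[{"jaw":0,"linear":[0,0,0.2],"twist":0},{"jaw":0,"linear":[0,0,0.2],"twist":0},{"jaw":0,"linear":[0,0,0],"twist":0}]'|grep -E "posi|ft_"; python3 -m pendant '[{"jaw":0,"linear":[0,0,0.2],"twist":0},{"jaw":0,"linear":[0,0,0],"twist":0}]'|grep -E "posi|ft_";python3 -m pendant '[{"jaw":0,"linear":[0,0,0.1],"twist":0},{"jaw":0,"linear":[0,0,0],"twist":0}]'|grep -E "posi|ft_"; python3 -m pendant '[{"jaw":0,"linear":[0,0,0.1],"twist":0},{"jaw":0,"linear":[0,0,0],"twist":0}]'|grep -E "posi|ft_"
```

```text
position: [0.5669, -0.0828, 0.0614]
ft_force: [1.0, -0.4, 0.2]
position: [0.5671, -0.0829, 0.0596]
ft_force: [-0.6, 0.4, -0.4]
position: [0.5673, -0.0829, 0.0588]
ft_force: [0.1, 0.3, -0.0]
position: [0.5673, -0.0829, 0.0578]
ft_force: [0.4, -0.3, -0.1]
```

```bash
python3 -m pendant '[{"jaw":0,"linear":[0,0,0.05],"twist":0},{"jaw":0,"linear":[0,0,0],"twist":0}]'|grep -E "posi|ft_"; python3 -m pendant '[{"jaw":0,"linear":[0,0,0.05],"twist":0},{"jaw":0,"linear":[0,0,0],"twist":0}]'|grep -E "posi|ft_"; python3 -m pendant '[{"jaw":0,"linear":[0,0,-3],"twist":0},{"jaw":0,"linear":[0,0,-4],"twist":0},{"jaw":0,"linear":[0,0,-4],"twist":0},{"jaw":0,"linear":[0,-4,-4],"twist":0},{"jaw":0,"linear":[0,-4,0],"twist":0},{"jaw":0,"linear":[0,-4,0],"twist":0},{"jaw":0,"linear":[0,-4,0],"twist":0},{"jaw":0,"linear":[0,-4,0],"twist":0},{"jaw":0,"linear":[0,-4,0],"twist":0},{"jaw":0,"linear":[0,-4,0],"twist":0},{"jaw":0,"linear":[0,0,0],"twist":0},{"jaw":0,"linear":[0,0,0],"twist":0}]'; for p in ".5415 -.084" ".5454 -.159" ".5493 -.2332"; do python3 rp.py $p; done; python3 -c "
from h import *
c=cams.camera('top');cv2.imwrite('pics/f.png',c['color'])"
```

```text
position: [0.5674, -0.0829, 0.0576]
ft_force: [-0.3, 0.6, 0.6]
position: [0.5675, -0.083, 0.0574]
ft_force: [-0.4, -0.1, 3.4]
time: 29.13
position: [0.5527, 0.1884, 0.1962]
tool_rot: [1.0, 0.028, -0.0, 0.0]
ft_force: [0.4, -0.5, -0.4]
grip_width: 0.0005
grip_force: 0.0
top s:z,t mm -78: 35.3 -1.3; -70: 40.9 1.3; -62: 39.8 -6.8; -54: 32.2 -1.9; -46: 30.9 -0.5; -38: 32.6 -0.9; -30: 30.1 -1.1; -22: 31.2 -1.4; -14: 35.2 -0.8; -6: 34.2 -0.9; 2: 36.4 -0.6; 10: 40.8 -0.8; 18: 41.1 -1.1; 26: 40.9 -0.9; 34: 40.1 -0.9; 42: 40.2 0.1; 50: 40.2 -0.2; 58: 39.3 -0.8; 66: 39.3 -0.6; 74: 39.1 -0.8; 82: 38.7 0.5; 90: 38.3 -0.0; 98: 36.8 -0.1; 106: 33.0 0.4; 
scene s:z,t mm -70: 39.2 0.7; -62: 37.9 -1.5; -54: 31.2 -0.4; -46: 32.1 -1.2; -38: 30.2 -1.5; -30: 29.7 -0.8; -22: 28.7 -0.4; -14: 33.7 0.0; -6: 33.3 -1.2; 2: 35.8 -2.0; 10: 39.3 4.0; 18: 40.1 -0.8; 26: 39.9 0.4; 34: 39.5 -0.3; 42: 40.4 -1.0; 50: 39.4 -0.2; 58: 38.5 2.2; 66: 38.9 -0.7; 74: 38.2 -0.5; 82: 37.5 1.0; 90: 37.4 -0.2; 98: 35.9 0.5; 106: 30.5 1.5; 
top s:z,t mm -78: 32.2 -1.0; -70: 41.0 0.9; -62: 40.3 -1.0; -54: 30.2 -1.2; -46: 29.8 -1.0
[... 560 characters left out ...]
 37.8 1.4; 82: 37.3 0.3; 90: 36.3 0.1; 98: 30.5 0.4; 
top s:z,t mm -78: 33.7 -1.0; -70: 41.0 0.0; -62: 40.4 0.1; -54: 32.2 -0.8; -46: 31.9 -1.4; -38: 31.4 -2.0; -30: 31.1 -0.6; -22: 31.5 -0.7; -14: 35.8 -1.6; -6: 34.4 -0.7; 2: 36.5 -1.1; 10: 35.1 -0.1; 18: 35.9 -1.1; 26: 36.1 -0.1; 34: 35.2 -0.7; 42: 35.8 -1.4; 50: 34.6 -0.3; 58: 34.9 -0.2; 66: 35.2 0.2; 74: 34.7 -0.8; 82: 30.5 -1.1; 
scene s:z,t mm -70: 39.9 2.1; -62: 37.3 -0.8; -54: 30.9 -1.2; -46: 28.6 0.1; -38: 31.0 -1.0; -30: 28.8 -0.8; -22: 30.3 -0.3; -14: 34.4 -1.0; -6: 33.4 -0.7; 2: 35.1 -1.0; 10: 34.7 -0.4; 18: 35.2 0.3; 26: 34.1 0.4; 34: 34.1 0.2; 42: 34.6 -0.8; 50: 34.4 0.9; 58: 33.7 -0.0; 66: 34.0 0.4; 74: 32.9 0.0; 82: 28.9 1.1;
```

View pics/f.png

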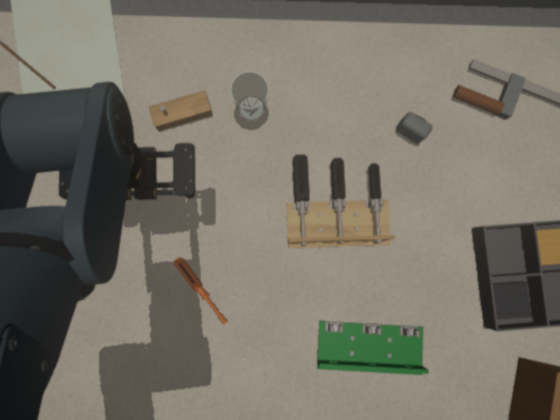

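The picture shows all three drivers seated in the rack: large at (302,200), medium at (339,200) and small at (376,200). Their height profiles match the medium driver's. The cup (250,100), block (180,110) and tape (414,127) are where they started, and the hand is clear of everything.

```bash
python3 -c "
from rig import robot
print(robot.hand_in())"
```

```text
the job is handed in; nothing more can be done
None
```

I put the small and large nut drivers back in the right and left places, both pressed fully home. The middle driver, cup, block and tape measure look undisturbed, the gripper is clear of everything, and I handed the job in after about 29 s; no verdict came back.

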